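# Snap the lid of the glass bowl shut, tab section last

### The arm

A 6-joint arm with a two-finger parallel gripper is mounted at the origin on the work surface. World frame = base frame: x ahead of the robot, y to its left, z up, the work surface at z = 0. Lengths are in m, angles in degrees, forces in N, time in s.
With the tool pointing down it reaches from about 0.325 to 0.875 m from the base axis. Payload 4.4 kg.
Tool frame: the origin (TCP) lies between the finger pads; the fingertips stand 17 mm ahead of it and the grasp point (between the pads) lies 2 mm behind it; z points along the fingers, y is the direction in which the jaws open and shut (so a half turn about z gives the same grasp; the last joint's range is limited). The gripper opens to 85 mm and grips with 20 to 120 N. Pads are 22 mm wide; open, the fingers measure 114 mm over their backs; the gripper's body (76 mm by 85 mm) begins 54 mm behind the grasp point. The pads swing forward as they close: fully open they stand 13 mm farther back than shut.
Start: joints at [-79.04, 11.837, 88.321, -0, 79.842, -8.623], TCP at [0.193, -0.542, 0.248] pointing down, gripper open.
Joint ranges: [-156.59, 156.59], [-49.26, 127.26], [12.9, 141.05], [-63.56, 243.56], [4.71, 150.69], [-161.64, 161.64]. Speed limits (degrees/s): [159.86, 159.86, 180, 180, 180, 180].

### API

Orientations are given as [roll, pitch, yaw] about the fixed x, y, z axes, in that order (R = Rz(yaw) Ry(pitch) Rx(roll)).
In Python, from plant import ctrl gives the robot as it stands. The module is installed in compiled form; this text tells all that it offers.
- The arm moves only by the tool step_arm, never from a script. Its argument "motion" is text: rows parted by semicolons, each of 5 numbers parted by spaces: the shift along the tool's x, y, z in mm, then the turn about the tool's z in rad, then the finger opening in mm, from 0 to 85.4. A call has exactly 5 rows; each row shifts and turns the pose as measured when the row begins, along the tool's axes as they then stand; what a row does not reach is not made up. A row lasts 1/10 s, in which the tool goes at most 50 mm and 8.59 degrees, less where a joint would pass 70% of its speed; a pose out of reach is approached as far as the arm can. A call is refused whole if a number of a shift passes 50 or a number of a turn 0.15, either way. A call with a gripper value outside its range is refused whole. The fingers move at their own pace and stop on an object; "newtons" is the grip in N (left out, the last holds). Time passes only in rows, so rows that do not move let the fingers close, or fill a call up. It gives the time, the measured TCP pose, the force and the opening at its end, in the units of the state.
- ctrl.observe(): the state, without advancing time (a new reading comes with each control period).
- ctrl.camera(name): name is "side" or "top" or "wrist"; returns a dict with "img" (480x640x3 uint8, red, green, blue), "z_map" (480x640 float32, m along the optical axis (not along the pixel's ray), 0 where there is no reading), "mtx" (3x3 intrinsics, pixels), "extrinsics" (4x4, takes a point from world to camera coordinates); the wrist camera has in their place "mount" (4x4, takes a point from camera to tool coordinates, whose origin is the TCP and whose axes are the flange's). Camera axes: x right, y down, z forward; pixel columns grow to the right and rows downward; lengths in m; the calibration is good to about 2 mm. A picture is of the moment at which its call begins: read the wrist's pose just before it.
- ctrl.job_done(): hands the job in, once; it reports no verdict.
Trained networks look in a picture, given as the dict that the camera call returned (one of the last four; its "shot" number tells which), for a name from the list of things; names that differ only in an ending like _2 or _b are one class to them, and where a whole thing is asked for, a point or a joint stands for the part that bears it (a point fixed in the world has none). Each returns a list of dicts, best first, with "score" (0 to 1); they miss things now and then, are a little off and sometimes report something else, mostly with a low value. They report only what shows in the picture. A call takes as long as a camera call. They do not tell look-alikes from the thing itself.
- ctrl.recognise(picture, target): "extent" ([left, top, right, bottom] in pixels, round what is visible of it).
- ctrl.silhouettes(picture, target): "pixels" (480x640 bool, what is visible of it) and "extent" ([left, top, right, bottom] in pixels, round what is visible of it).
The state is a dict: "t": time; "joint_positions": joint angles; "dq": joint speeds; "effort": joint torques, N m; "tool_pos": TCP position; "tool_rot": TCP orientation; "force": force on the tool from outside, world axes, zero at the start; "ft_torque": the same for the moment, N m; "grip_width": finger opening in m.
Only numpy, scipy, OpenCV 4.12 (cv2) and the standard library are available. Lean on these libraries where they do the work, as an engineer would, in place of code of your own. Each camera call takes 0.05 s, during which the arm holds its last target. There are 200 camera calls.

### The job

The lid lies loose on the round glass bowl: press its four rim sections down until each one clicks shut, leaving the section with the green pull tab for last so that the air can escape there. Just press from above, without lifting, tipping or pushing away the bowl, and leave the other things on the table alone. Finish with the hand clear of everything.

Things in the scene. Friction and masses are not known exactly. Their poses are not given: they have to be found in the camera images.
- bowl: round clear glass bowl, loose, about 0.9 kg, 140 mm across, with a white snap-shut lid 150 mm across; origin at the centre of its underside, z up, x towards the green pull tab. The lid's sunken fixed middle (50 mm radius) tops out at 66 mm. Round it lie four flat-topped rim sections of 86 degrees, 52 to 74 mm from the axis, towards the bowl's +x, +y, -x, -y; tops 76 mm high when up, 70 mm shut
- rim_tab (a joint): how far the section that carries the green pull tab (26 mm wide, reaching 94 mm from the bowl's axis; green patch on its top), towards the bowl's own +x is pressed down: 0 = popped up, 0.006 m = shut. Pressing takes about 9 N; at half travel it snaps over and stays shut; let go before that, it springs back up. Hard stop at the end
- rim_tab_top (a point): point in the middle of the top face of rim_tab, 62 mm from the bowl's axis; moves down with it; a good place to press straight down
- rim_left (a joint): how far the plain section towards the bowl's own +y (a quarter turn counterclockwise from the tab, seen from above) is pressed down: 0 = popped up, 0.006 m = shut. Pressing takes about 9 N; at half travel it snaps over and stays shut; let go before that, it springs back up. Hard stop at the end
- rim_left_top (a point): point in the middle of the top face of rim_left, 62 mm from the bowl's axis; moves down with it; a good place to press straight down
- rim_opposite (a joint): how far the plain section opposite the tab, towards the bowl's own -x is pressed down: 0 = popped up, 0.006 m = shut. Pressing takes about 9 N; at half travel it snaps over and stays shut; let go before that, it springs back up. Hard stop at the end
- rim_opposite_top (a point): point in the middle of the top face of rim_opposite, 62 mm from the bowl's axis; moves down with it; a good place to press straight down
- rim_right (a joint): how far the plain section towards the bowl's own -y (a quarter turn clockwise from the tab, seen from above) is pressed down: 0 = popped up, 0.006 m = shut. Pressing takes about 9 N; at half travel it snaps over and stays shut; let go before that, it springs back up. Hard stop at the end
- rim_right_top (a point): point in the middle of the top face of rim_right, 62 mm from the bowl's axis; moves down with it; a good place to press straight down
- inhaler: white plastic inhaler standing upright, 60 x 33 mm, 81 mm tall, aluminium canister top, pale blue mouthpiece cap; origin at the centre of its underside; a bystander, loose, to be left alone
- thermometer_case: stainless steel thermometer case with a spring clip on top, lying flat, 120 x 22 mm, 18 mm high; origin at the centre of its underside; a bystander, loose, to be left alone
- chopstick_rest: bamboo chopstick rest, 58 x 20 mm, 14 mm high; origin at the centre of its underside; a bystander, loose, to be left alone
- celadon_jar: lidded ceramic jar in celadon green, 80 mm across, 88 mm tall; origin at the centre of its underside; a bystander, loose, to be left alone
- teacup: blue ceramic tea cup, 72 mm across, 75 mm tall; origin at the centre of its underside; a bystander, loose, to be left alone
- pill_jar: amber glass pill jar with white cap, 48 mm across, 72 mm tall; origin at the centre of its underside; a bystander, loose, to be left alone
Things that resemble listed ones, but are neither listed nor needed, are in the scene too. Leave any black look-alike of the bowl alone.

How it is judged:
By the outcome, as a careful person would: the job done as asked, in the order asked, and still so for the second after the job is handed in, with the robot touching nothing.
It also fails if it takes over 45 s, if anything falls off the work surface, if the arm or the gripper's body presses on something with over 40 N, if the wrist force passes 120 N, or if a joint passes its speed limit or range.

## Working session

There is one attempt and no reset: what is moved stays moved. The work goes in short steps, Python scripts to look and compute and a tool call to move; the robot and the scene stay as the last step left them, time stands still between calls to the robot, and variables do not carry over. Pictures are saved under pics/ and viewed, about 8 in all and at most 12, crops included, and the job is handed in when it is done.

Besides the shell and the picture viewer there is one more tool, called after "Request:" in YAML: its name, and indented under it one key for each argument. step_arm: Moves the arm, as the interface text tells. Its arguments: {"type":"object","properties":{"motion":{"type":"string"},"newtons":{"type":"number"}},"required":["motion"]}

```bash
mkdir -p pics; cat > h.py <<'E'
import numpy as np, cv2
from plant import ctrl
def cloud(c):
    v,u=np.mgrid[0:480,0:640]; z=c["z_map"]; K=c["mtx"]
    p=np.stack([(u-K[0,2])/K[0,0]*z,(v-K[1,2])/K[1,1]*z,z],-1)
    T=np.linalg.inv(c["extrinsics"]); w=p@T[:3,:3].T+T[:3,3]; w[z==0]=np.nan
    return w
def save(c,n): cv2.imwrite("pics/"+n,cv2.cvtColor(c["img"],cv2.COLOR_RGB2BGR))
E
python3 - <<'E'
from h import *
s=ctrl.observe(); print(s["t"],s["tool_pos"],s["tool_rot"],s["force"],s["grip_width"])
for n in("top","side"):
    c=ctrl.camera(n); save(c,n+".png"); w=cloud(c)
    for t in("bowl","rim_tab","inhaler","celadon_jar","teacup","pill_jar","thermometer_case","chopstick_rest"):
        for d in ctrl.silhouettes(c,t)[:3]:
            q=w[d["pixels"]]; print(n,t,round(d["score"],2),np.round(d["extent"]),np.round(np.nanmedian(q,0),3),np.round(np.nanmax(q,0),3))
E
```

```text
0.0 [ 0.19256555 -0.54100577  0.24710676] [-1.79866147e+02 -1.87428154e-02  1.95808179e+01] [ 0.1200511  -0.26232279 -0.80741669] 0.08549530407813269
top bowl 0.95 [302. 190. 374. 258.] [0.519 0.009 0.071] [0.611 0.089 0.082]
top bowl 0.84 [385. 287. 455. 364.] [ 0.31  -0.182  0.072] [ 0.386 -0.104  0.082]
top bowl 0.81 [106. 324. 188. 395.] [0.215 0.403 0.071] [0.29  0.511 0.081]
top rim_tab 0.93 [344. 194. 374. 236.] [ 0.549 -0.046  0.075] [ 0.584 -0.009  0.082]
top rim_tab 0.88 [104. 335. 131. 384.] [0.22  0.461 0.074] [0.267 0.528 0.081]
top rim_tab 0.68 [226. 271. 272. 300.] [0.382 0.187 0.075] [0.419 0.238 0.08 ]
top inhaler 0.67 [186. 229. 212. 259.] [0.464 0.311 0.033] [0.504 0.355 0.086]
top inhaler 0.43 [365. 139. 393. 155.] [ 0.713 -0.092  0.009] [ 0.734 -0.063  0.02 ]
top celadon_jar 0.9 [460. 236. 503. 268.] [ 0.469 -0.313  0.067] [ 0.511 -0.283  0.09 ]
top teacup 0.81 [192. 154. 230. 189.] [0.636 0.297 0.038] [0.685 0.346 0.079]
top pill_jar 0.76 [300. 118. 323. 147.] [0.729 0.074 0.069] [0.761 0.097 0.077]
top pill_jar 0.57 [187. 227. 212. 263.] [0.465 0.31  0.029] [0.
[... 771 characters left out ...]

side celadon_jar 0.77 [357. 165. 384. 199.] [ 0.462 -0.299  0.051] [ 0.521 -0.276  0.09 ]
side teacup 0.59 [191. 282. 222. 326.] [0.623 0.295 0.05 ] [0.688 0.327 0.078]
side teacup 0.36 [296. 180. 333. 189.] [ 0.639 -0.303  0.011] [ 0.694 -0.282  0.023]
side pill_jar 0.71 [212. 221. 232. 254.] [0.726 0.088 0.046] [0.766 0.101 0.075]
side thermometer_case 0.49 [296. 177. 334. 189.] [ 0.639 -0.303  0.011] [ 0.699 -0.282  0.023]
side chopstick_rest 0.57 [255. 321. 286. 357.] [0.453 0.328 0.038] [0.503 0.34  0.083]
side chopstick_rest 0.54 [326. 220. 342. 245.] [ 0.456 -0.012  0.075] [0.492 0.038 0.079]
side chopstick_rest 0.49 [257. 209. 266. 221.] [ 0.708 -0.091  0.009] [ 0.734 -0.059  0.018]
```

View pics/top.png

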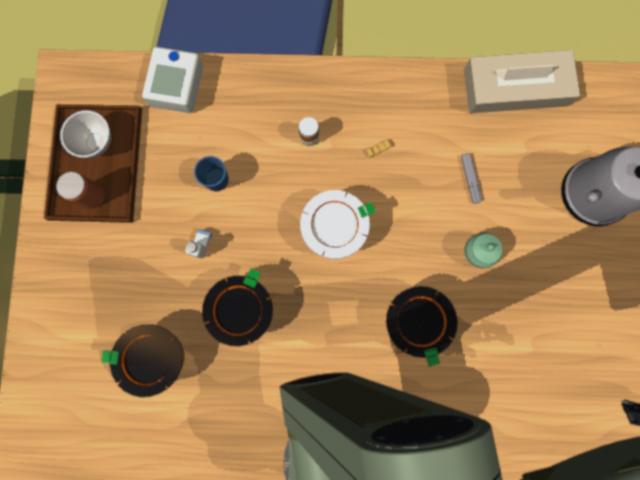

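```bash
python3 -c "
import cv2
a=cv2.imread('pics/top.png')
f=lambda x,y:cv2.resize(a[y-50:y+50,x-50:x+50],(400,400),interpolation=cv2.INTER_CUBIC)
cv2.imwrite('pics/crop.png',cv2.hconcat([f(338,224),f(240,300)]))"
```

```text
(no output)
```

View pics/crop.png

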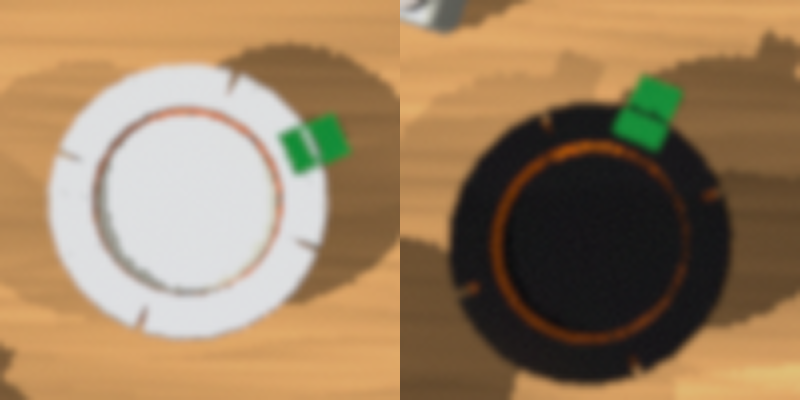

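The target is the white-lidded bowl at (335,224), with its green tab at (367,210). The possible mix-ups are the black look-alikes at (238,310), (422,322) and (147,360). The crop confirms that the choice is white with four gaps and a tab.

```bash
cat >> h.py <<'E'
def fit(c,w,c0=(0.52,0.01)):
    r=np.hypot(w[...,0]-c0[0],w[...,1]-c0[1]); i=c["img"].astype(int)
    g=(i[...,1]>i[...,0]+40)&(i[...,1]>i[...,2]+40)&(r<.11)&(w[...,2]>.06)
    m=(r<.1)&(w[...,2]>.068)&~g&(i.min(-1)>120)
    p=w[m][:,:2]
    from scipy.optimize import least_squares
    # outer edge: per-angle max radius
    cen=p.mean(0)
    for _ in range(5):
        d=p-cen; a=(np.arctan2(d[:,1],d[:,0])//np.radians(10)).astype(int); rr=np.hypot(*d.T)
        e=np.array([p[a==k][rr[a==k].argmax()] for k in np.unique(a)])
        cen=least_squares(lambda x:np.hypot(*(e-x[:2]).T)-x[2],[*cen,.074],loss="soft_l1",f_scale=.002).x
        R=cen[2]; cen=cen[:2]
    gc=np.median(w[g][:,:2],0); d=gc-cen
    return cen,R,np.degrees(np.arctan2(d[1],d[0])),np.hypot(*d),np.median(w[m][:,2])
E
python3 - <<'E'
from h import *
c=ctrl.camera("top"); print(fit(c,cloud(c)))
E
```

```text
(array([0.5167737 , 0.01048152]), np.float64(0.07512341199731364), np.float64(-64.97330849702985), np.float64(0.07782592126519221), np.float64(0.0747453102454001))
```

Request:
step_arm:
  motion: "38 -32 0 0 0; 38 -32 0 0 0; 38 -32 0 0 0; 38 -32 0 0 0; 38 -32 0 0 0"
  newtons: 30

```text
t: 1.45
tool_pos: [0.3183, -0.3289, 0.2476]
tool_rot: [179.8, 0.0, 18.9]
force: [0.9, -0.1, -0.7]
grip_width: 0.0127
```

Request:
step_arm:
  motion: "38 -32 0 0 0; 38 -32 0 0 0; 38 -32 0 0 0; 38 -32 0 0 0; 38 -32 0 0 0"

```text
t: 1.95
tool_pos: [0.4462, -0.1138, 0.2488]
tool_rot: [179.5, -0.2, 18.8]
force: [0.9, -0.9, -0.0]
grip_width: -0.0002
```

Request:
step_arm:
  motion: "35 -31 0 0 0; 35 -31 0 0 0; 25 -22 0 0 0; 0 0 0 0 0; 0 0 0 0 0"

```text
t: 2.45
tool_pos: [0.5133, 0.0071, 0.2496]
tool_rot: [179.4, -0.4, 19.3]
force: [-0.1, -0.5, -0.6]
grip_width: -0.0
```

```bash
python3 - <<'E'
from h import *
from scipy.spatial.transform import Rotation as Ro
s=ctrl.observe(); c=ctrl.camera("wrist"); save(c,"w1.png")
T=np.eye(4);T[:3,:3]=Ro.from_euler("xyz",s["tool_rot"],degrees=True).as_matrix();T[:3,3]=s["tool_pos"]
c["extrinsics"]=np.linalg.inv(T@c["mount"]); print(s["tool_pos"],s["tool_rot"],c["mount"].round(3))
try: print(fit(c,cloud(c)))
except Exception as e: print(e)
c=ctrl.camera("side"); save(c,"s1.png")
E
```

```text
[0.51328246 0.00709405 0.24958543] [179.40076798  -0.43142762  19.34267204] [[-0.    -0.952 -0.306  0.079]
 [ 1.    -0.     0.    -0.   ]
 [-0.    -0.306  0.952 -0.125]
 [ 0.     0.     0.     1.   ]]
(array([0.51683381, 0.01094754]), np.float64(0.07532769547607678), np.float64(-64.52164893050664), np.float64(0.07671175523817733), np.float64(0.07504061809174739))
```

View pics/w1.png

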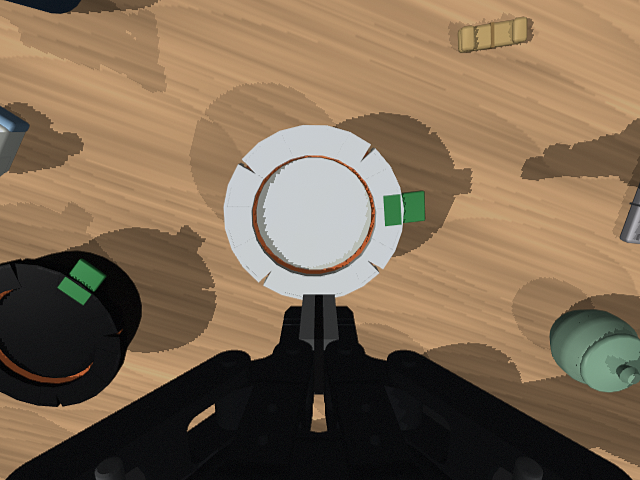

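Request:
step_arm:
  motion: "-1 -34 30 0 0; -1 -32 30 0 0; 0 0 35 0 0; 0 0 30 0 0; 0 0 0 0 0"

```text
t: 3.05
tool_pos: [0.4914, 0.0607, 0.1234]
tool_rot: [179.1, -0.8, 18.5]
force: [-0.0, -0.7, -0.4]
grip_width: -0.0002
```

Request:
step_arm:
  motion: "1 -7 15 0 0; 0 -1 12 0 0; 0 0 2 0 0; 0 0 0 0 0; 0 0 0 0 0"

```text
t: 3.55
tool_pos: [0.4941, 0.0634, 0.0987]
tool_rot: [178.9, -1.2, 18.1]
force: [-0.5, -0.6, -0.4]
grip_width: -0.0
```

Request:
step_arm:
  motion: "-2 -6 0 0 0; -1 -2 2 0 0; 0 0 2 0 0; 0 0 2 0 0; 0 0 0 0 0"

```text
t: 4.05
tool_pos: [0.4905, 0.0705, 0.0947]
tool_rot: [178.8, -1.5, 18.1]
force: [0.5, -0.8, 1.0]
grip_width: -0.0001
```

Request:
step_arm:
  motion: "0 3 0 0 0; 0 0 2 0 0; 0 0 2 0 0; 0 0 2 0 0; 0 0 0 0 0"

```text
t: 4.55
tool_pos: [0.492, 0.0673, 0.0895]
tool_rot: [178.8, -1.5, 18.1]
force: [0.5, -0.8, 0.2]
grip_width: 0.0003
```

Request:
step_arm:
  motion: "0 0 2 0 0; 0 0 1 0 0; 0 0 1 0 0; 0 0 0 0 0; 0 0 0 0 0"

```text
t: 5.05
tool_pos: [0.4923, 0.0673, 0.0871]
tool_rot: [178.8, -1.4, 18.1]
force: [-0.4, 0.4, 0.6]
grip_width: -0.0001
```

Request:
step_arm:
  motion: "0 0 1 0 0; 0 0 1 0 0; 0 0 1 0 0; 0 0 0 0 0; 0 0 0 0 0"

```text
t: 5.55
tool_pos: [0.4924, 0.0673, 0.0871]
tool_rot: [178.8, -1.3, 18.1]
force: [-0.9, 0.5, 1.3]
grip_width: 0.0001
```

Request:
step_arm:
  motion: "0 0 3 0 0; 0 0 3 0 0; 0 0 0 0 0; 0 0 0 0 0; 0 0 0 0 0"

```text
t: 6.05
tool_pos: [0.4938, 0.0674, 0.0873]
tool_rot: [178.8, -1.3, 18.1]
force: [0.1, 1.0, -0.8]
grip_width: -0.0002
```

Request:
step_arm:
  motion: "0 0 -20 0 0; 0 0 -10 0 0; 34 27 0 0 0; 33 27 0 0 0; 0 0 0 0 0"

```text
t: 6.55
tool_pos: [0.5707, 0.0371, 0.1148]
tool_rot: [179.0, -0.8, 18.2]
force: [0.6, -0.2, -0.7]
grip_width: -0.0001
```

```bash
cat >> h.py <<'E'
from scipy.spatial.transform import Rotation as Ro
def wrist():
    s=ctrl.observe(); c=ctrl.camera("wrist")
    T=np.eye(4);T[:3,:3]=Ro.from_euler("xyz",s["tool_rot"],degrees=True).as_matrix();T[:3,3]=s["tool_pos"]
    c["extrinsics"]=np.linalg.inv(T@c["mount"]); return c
def heights(w,cen=(.517,.011),a=-64.7):
    d=w[...,:2]-np.array(cen); r=np.hypot(d[...,0],d[...,1]); th=np.degrees(np.arctan2(d[...,1],d[...,0]))
    for k,n in enumerate(("tab","left","opp","right")):
        e=(th-a-90*k+180)%360-180; z=w[...,2][(r>.056)&(r<.071)&(abs(e)<35)]; z=z[(z>.06)&(z<.085)]
        print(n,z.size,np.percentile(z,[10,50,90]).round(4) if z.size else "")
E
python3 - <<'E'
from h import *
s=ctrl.observe(); print(s["tool_pos"])
for n in("top","side","wrist"):
    c=wrist() if n=="wrist" else ctrl.camera(n); w=cloud(c); save(c,n+"2.png"); print(n); heights(w)
    try: print(fit(c,w))
    except Exception as e: print(e)
E
```

```text
[0.57070062 0.03708479 0.11481136]
top
tab 194 [0.073  0.0752 0.0777]
left 105 [0.0724 0.0749 0.0772]
opp 0 
right 88 [0.0721 0.0748 0.0777]
(array([0.51617831, 0.01177335]), np.float64(0.07560815614146679), np.float64(-64.63702625369375), np.float64(0.079243708478052), np.float64(0.44608809972811453))
side
tab 129 [0.0623 0.0749 0.0769]
left 92 [0.0732 0.0752 0.077 ]
opp 135 [0.0674 0.0696 0.0712]
right 123 [0.0726 0.0749 0.0766]
(array([0.51335037, 0.0119226 ]), np.float64(0.07592317302091425), np.float64(-59.55328163593852), np.float64(0.06698015676203835), np.float64(0.07433949426796266))
wrist
tab 2018 [0.0745 0.0753 0.076 ]
left 4437 [0.0743 0.0751 0.0758]
opp 531 [0.0685 0.0692 0.0699]
right 0 
(array([0.51885426, 0.01257691]), np.float64(0.07387955642757767), np.float64(-65.70715661471084), np.float64(0.08112171471661955), np.float64(0.07501390208773315))
```

The opposite section is shut: about 69 mm against 75 mm for the others. The bowl has not moved. Next is the left section.

Request:
step_arm:
  motion: "1 0 10 0 0; 0 0 7 0 0; 0 0 2 0 0; 0 0 2 0 0; 0 0 2 0 0"

```text
t: 7.2
tool_pos: [0.5637, 0.0405, 0.0896]
tool_rot: [179.2, -0.4, 18.4]
force: [-0.3, -0.9, 2.6]
grip_width: 0.0001
```

Request:
step_arm:
  motion: "0 0 2 0 0; 0 0 2 0 0; 0 0 2 0 0; 0 0 2 0 0; 0 0 0 0 0"

```text
t: 7.7
tool_pos: [0.5639, 0.0407, 0.0873]
tool_rot: [179.1, -0.4, 18.5]
force: [-0.5, 0.5, -0.6]
grip_width: -0.0001
```

Request:
step_arm:
  motion: "0 0 -20 0 0; 0 0 -12 0 0; -40 7 0 0 0; -40 7 0 0 0; -36 6 0 0 0"

```text
t: 8.2
tool_pos: [0.4609, -0.0142, 0.1194]
tool_rot: [179.1, -0.6, 18.8]
force: [0.4, -1.2, 0.4]
grip_width: -0.0001
```

Request:
step_arm:
  motion: "0 0 0 0 0; 0 0 0 0 0; 0 0 0 0 0; 0 0 0 0 0; 0 0 0 0 0"

```text
t: 8.7
tool_pos: [0.4582, -0.0142, 0.1181]
tool_rot: [179.2, -0.5, 18.6]
force: [-0.5, -0.2, -0.4]
grip_width: -0.0002
```

```bash
cat > chk.py <<'E'
from h import *
s=ctrl.observe(); print(s["t"],s["tool_pos"],s["tool_rot"])
for n in("top","side","wrist"):
    c=wrist() if n=="wrist" else ctrl.camera(n); w=cloud(c); save(c,n+"3.png"); print(n); heights(w)
    try: print(fit(c,w))
    except Exception as e: print(e)
E
python3 chk.py
```

```text
8.7 [ 0.45817807 -0.01423062  0.1181444 ] [179.1868317   -0.48304883  18.64801676]
top
tab 0 
left 75 [0.0663 0.069  0.0714]
opp 125 [0.0665 0.0692 0.0714]
right 0 
(array([0.51140157, 0.00393719]), np.float64(0.0805727272130284), np.float64(nan), np.float64(nan), np.float64(0.45170287173945833))
side
tab 133 [0.0623 0.0749 0.0772]
left 121 [0.0675 0.0693 0.0714]
opp 130 [0.0677 0.0693 0.071 ]
right 118 [0.0733 0.0751 0.0766]
(array([0.51196206, 0.01143685]), np.float64(0.0758294259097909), np.float64(-54.50957955655347), np.float64(0.06094137301033643), np.float64(0.07169478697972931))
wrist
tab 6065 [0.0743 0.0752 0.0761]
left 5801 [0.0683 0.0692 0.0702]
opp 5397 [0.0683 0.0692 0.07  ]
right 4038 [0.0741 0.0749 0.0757]
(array([0.51610111, 0.01072747]), np.float64(0.07505927256542885), np.float64(-63.80952247659161), np.float64(0.07657719244333923), np.float64(0.07000102910937744))
  return _methods._mean(a, axis=axis, dtype=dtype,
  ret = um.true_divide(
```

Left is also shut, and the bowl is still in place. Next is the right section; the hand is over it now.

Request:
step_arm:
  motion: "2 0 12 0 0; 0 0 7 0 0; 0 0 2 0 0; 0 0 2 0 0; 0 0 2 0 0"

```text
t: 9.35
tool_pos: [0.4606, -0.0136, 0.091]
tool_rot: [179.2, -0.4, 18.7]
force: [-2.6, 1.4, 8.1]
grip_width: 0.0002
```

Request:
step_arm:
  motion: "0 0 2 0 0; 0 0 2 0 0; 0 0 2 0 0; 0 0 2 0 0; 0 0 0 0 0"

```text
t: 9.85
tool_pos: [0.4612, -0.0138, 0.0874]
tool_rot: [179.2, -0.3, 18.7]
force: [0.4, 0.1, 0.8]
grip_width: 0.0001
```

Request:
step_arm:
  motion: "0 0 -20 0 0; 0 0 -12 0 0; 34 28 0 0 0; 34 28 0 0 0; 0 0 0 0 0"

```text
t: 10.35
tool_pos: [0.5423, -0.0446, 0.1197]
tool_rot: [179.3, -0.2, 18.8]
force: [-0.1, -0.1, 0.7]
grip_width: 0.0001
```

```bash
python3 -W ignore chk.py
```

```text
10.35 [ 0.54225907 -0.04459182  0.11968691] [ 1.79329197e+02 -1.75669887e-01  1.87573679e+01]
top
tab 79 [0.0726 0.075  0.0774]
left 134 [0.0668 0.0689 0.0715]
opp 175 [0.0667 0.069  0.0717]
right 0 
(array([0.51074317, 0.00858977]), np.float64(0.07789084170263876), np.float64(-67.69134286601839), np.float64(0.06252779706644179), np.float64(0.4520563001369116))
side
tab 130 [0.0616 0.0751 0.0774]
left 124 [0.0674 0.0691 0.0708]
opp 135 [0.0675 0.0692 0.071 ]
right 113 [0.0675 0.0695 0.0712]
(array([0.51284147, 0.01010533]), np.float64(0.07561246976427714), np.float64(-56.16540358968444), np.float64(0.06482743312775156), np.float64(0.07017404757004764))
wrist
tab 2890 [0.0744 0.0753 0.0761]
left 5343 [0.0683 0.0692 0.07  ]
opp 3868 [0.0684 0.0692 0.0699]
right 144 [0.0685 0.0692 0.07  ]
(array([0.51702002, 0.01136299]), np.float64(0.07515406827022535), np.float64(-62.878539348067136), np.float64(0.06874853227061653), np.float64(0.06940526042781889))
```

Three sections are shut and the tab is still up, so the tab comes last.

Request:
step_arm:
  motion: "0 0 13 0 0; 0 0 7 0 0; 0 0 2 0 0; 0 0 2 0 0; 0 0 2 0 0"

```text
t: 11.0
tool_pos: [0.5331, -0.0409, 0.0908]
tool_rot: [179.6, 0.3, 18.9]
force: [-0.8, -0.4, 3.2]
grip_width: -0.0001
```

Request:
step_arm:
  motion: "0 0 2 0 0; 0 0 2 0 0; 0 0 2 0 0; 0 0 2 0 0; 0 0 0 0 0"

```text
t: 11.5
tool_pos: [0.5336, -0.0409, 0.0874]
tool_rot: [179.6, 0.3, 19.0]
force: [0.6, 0.0, -0.6]
grip_width: -0.0003
```

Request:
step_arm:
  motion: "0 0 -20 0 0; 0 0 -30 0 0; -20 -20 -30 0 0; -20 -20 -30 0 0; 0 0 0 0 0"

```text
t: 12.0
tool_pos: [0.4806, -0.0142, 0.1984]
tool_rot: [179.8, 0.5, 18.9]
force: [1.0, -0.3, 0.2]
grip_width: 0.0001
```

Request:
step_arm:
  motion: "0 0 -20 0 0; 0 0 -10 0 0; 0 0 0 0 0; 0 0 0 0 0; 0 0 0 0 0"

```text
t: 12.5
tool_pos: [0.4798, -0.014, 0.2251]
tool_rot: [179.9, 0.7, 18.9]
force: [0.4, 1.1, -0.6]
grip_width: 0.0003
```

```bash
python3 -W ignore chk.py
```

```text
12.5 [ 0.47976213 -0.01404281  0.22511146] [179.86943847   0.67297792  18.90151143]
top
tab 0 
left 0 
opp 45 [0.067  0.0689 0.0712]
right 239 [0.0665 0.0693 0.0717]
(array([0.51372934, 0.01044357]), np.float64(0.07340797890620644), np.float64(nan), np.float64(nan), np.float64(0.5584321129941253))
side
tab 104 [0.0676 0.069  0.0714]
left 124 [0.0673 0.0694 0.071 ]
opp 136 [0.0673 0.0696 0.071 ]
right 115 [0.0675 0.0695 0.071 ]
(array([0.51247541, 0.01153055]), np.float64(0.07530900199660284), np.float64(-59.03392545293921), np.float64(0.06681101151602364), np.float64(0.06974828883104883))
wrist
tab 2116 [0.0683 0.0693 0.0703]
left 2551 [0.0682 0.0692 0.0702]
opp 2017 [0.0683 0.0692 0.07  ]
right 1688 [0.0683 0.0692 0.0701]
(array([0.51683863, 0.01081731]), np.float64(0.07537382823906515), np.float64(-64.28243081479164), np.float64(0.0764350982719605), np.float64(0.0692354234074471))
```

View pics/wrist3.png

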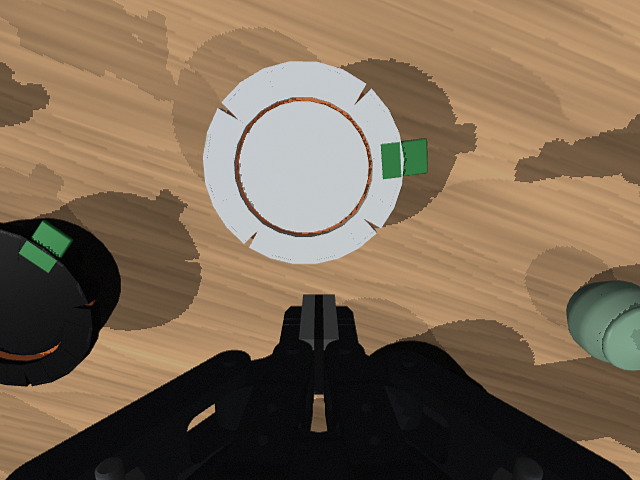

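The picture shows the lid at (304,163) with all four sections level, the tab at (405,158), and the hand well clear above.

```bash
python3 -c "
from plant import ctrl
print(ctrl.job_done())"
```

```text
the job is handed in; nothing more can be done
None
```

All four rim sections of the white bowl's lid are shut. I pressed them from above with closed fingers in the order opposite, left, right, then the green tab. I handed the job in at about 12.7 s.

- **Rim heights:** in the last check the wrist camera read every section at about 69.2 mm, down from about 75 mm. The side camera agreed within about 0.5 mm. Before the tab was pressed, the other three were already shut and the tab was still up.
- **Bowl position:** the wrist camera put the centre at (0.517, 0.011) m and the tab direction at about −64.5°, the same as before pressing. The top and side fits differed by a few millimetres because the arm partly hid the bowl or the view was oblique, so I did not rely on them.
- **Where the presses landed:** the left and tab presses ended about 6–8 mm nearer the bowl's axis than the 62 mm points. Both sections still shut.
- **Forces and clearance:** the highest force I read was about 8 N, sampled only at the end of each move. The hand finished about 130 mm above the lid. I never moved near the other objects or the black look-alikes, but I did not re-measure their positions at the end.

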